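# Tighten the wing nut of a strap clamp between its guide pins

### The job

The guitar bridge blank is loaded under the blue strap clamp on the desk; now clamp it down. Turn the brass wing nut clockwise (seen from above) until it comes up hard and the bar is right down on the wood, and let go; the two upright guide pins leave room for short arcs only, so let go and take the nut again the other way round its wings as needed. Leave the other things on the desk where they are.

Things in the scene. Friction and masses are not known exactly. Their poses are not given: they have to be found in the camera images.
- wing_nut (a joint): Turn of the brass wing nut about the upright stud, rad. 0 = screwed right up; grows as it is turned CLOCKWISE seen from above (tightening); hard stop at 3.20 = fully tight, bar down on the bridge. It starts 1.9 to 2.5 rad short of the stop. The nut stays where it is left; turning takes about 0.07 N m.
- wings (a point): Centre of the nut's two brass wings, on its axis; turns with it: x along the wings, y normal to their faces, z up. 40 mm over the flat ends (x), 14 mm thick (y), from 13 mm below to 11 mm above this point, 9 mm gap in the middle; under them a hub 23 mm across, its foot 27 mm below. Pinch across the faces or over the ends. Sinks 1.6 mm per rad of tightening; 63 mm above the desk when tight.
- stud_foot (a point): Point on the desk under the stud, middle of the clamp fixture (fixed to the desk; aluminium base 124 x 110 x 14 mm). x runs along the bar to the bridge blank, z up. Fingers that open along a line within 45 degrees of this x axis pass clear of the guide pins; those that open towards y strike them.
- pin_left (a point): Top of the steel guide pin at y = +29 mm of the stud_foot frame: 8 mm across, top 85 mm above the desk, higher than the wings.
- pin_right (a point): Top of the like guide pin at y = -29 mm.
- bar_toe (a point): Top of the blue bar above the dark wooden bridge blank (30 x 100 x 10 mm). The bar is 116 x 30 x 10 mm, lies along stud_foot's x and sinks with the nut; its top is 34 mm above the desk when tight.
- tea_mug: white spotted mug, 91 mm tall, at the back left; a bystander to leave alone; origin at the centre of its underside.
- contact_cleaner: yellow-capped aerosol can, 66 mm across, 202 mm tall, behind the work; a bystander to leave alone; origin at the centre of its underside.
- masking_tape: roll of masking tape, 104 mm across, lying flat behind the work; a bystander to leave alone; origin at the centre of its underside.
- side_cutter: blue side cutter, 150 mm long, behind the work to the left; a bystander to leave alone; origin at the centre of its underside.
- screwdriver_red: red screwdriver, 185 mm long, in front of the work; a bystander to leave alone; origin at the centre of its underside.
- multimeter: yellow and black multimeter, 132 x 66 x 33 mm, right of the work; a bystander to leave alone; origin at the centre of its underside.
- pot_0: small potentiometer, 33 x 25 x 29 mm, behind the work to the right; a bystander to leave alone; origin at the centre of its underside.
- flux_tin: round green flux tin, 52 mm across, 19 mm tall, left of the work; a bystander to leave alone; origin at the centre of its underside.

How it is judged:
At the end, for the whole second after the job is handed in: The wing nut is within 0.25 rad of its fully tight stop (reads over 2.95) and is still (value of joint wing_nut above 2.95 rad and velocity of joint wing_nut between -0.05 and 0.05 rad/s); the robot touches nothing.
It fails at once if a bystander on the desk is shifted by more than 30 mm (distance of any of tea_mug, contact_cleaner, masking_tape, side_cutter, screwdriver_red, multimeter, pot_0, flux_tin from where it was at the start of the episode above 0.03 m).
It also fails if it takes over 43 s, if anything falls off the work surface, if the arm or the gripper's body presses on something with over 40 N, if the wrist force passes 120 N, or if a joint passes its speed limit or range.

### The arm

A 6-joint arm with a two-finger parallel gripper is mounted at the origin on a cart in front of the work surface, level with it; the furniture and walls round the work are solid. World frame = base frame: x ahead of the robot, y to its left, z up, the work surface at z = 0. Lengths are in m, angles in rad, forces in N, time in s.
With the tool pointing down it reaches from about 0.4 to 0.825 m from the base axis. Payload 7 kg.
Tool frame: the origin (TCP) lies at the very end of the fingers, on their centre line; the grasp point (between the pads) lies 19 mm behind it (arm.grip_point_offset is the distance from the TCP to the grasp point, in m); z points along the fingers, y is the line along which they close (so a half turn about z gives the same grasp; the last joint's range is limited). The gripper opens to 88 mm and grips with 3 to 60 N. Pads are 19 mm wide; open, the fingers measure 130 mm over their backs; the gripper's body (78 mm by 193 mm) begins 47 mm behind the grasp point.
Start: joints at [1.469, 0.359, 0.012, 0, -1.224, -0.288], TCP at [0.257, 0.624, 0.227] pointing down, gripper open.
Joint ranges: [-3.07, 3.07], [-1.43, 2.12], [-1.02, 1.25], [-3.03, 1.67], [-3.05, -0], [-3.03, 3.03]. Speed limits (rad/s): [2.39, 2.39, 3.01, 3.14, 3.14, 3.14].

### API

Orientations are given as [roll, pitch, yaw] about the fixed x, y, z axes, in that order (R = Rz(yaw) Ry(pitch) Rx(roll)).
In Python, from station import arm, cams gives the robot as it stands.
- The arm moves only by the shell command python3 -m handwheel 'ROWS' [FORCE]. ROWS is JSON, a list that holds one entry, the list of rows, each a list of 7 numbers: the shift along the tool's x, y, z normalised to -1 to 1, where 1 is 0.08 m, then the turn, a rotation vector about the tool's x, y, z normalised to -1 to 1, where 1 is 0.5 rad, then the closure in counts, from 0 (fully open) to 255 (shut). In form: [[[x, y, z, wx, wy, wz, hand], ...]]. A call has 1 to 5 rows; each row is the pose to reach, as a shift and turn from the pose commanded when the call began, along the tool's axes at that moment; what a row does not reach only later rows make up. A row lasts 1/8 s, in which the tool goes at most 62.5 mm and 10.7 degrees, less where a joint would pass 70% of its speed; a pose out of reach is approached as far as the arm can. A call with a number of a shift or a turn outside -1 to 1 is refused whole. A call with a gripper value outside its range is refused whole. The fingers move at their own pace and stop on an object; FORCE is the grip in N (left out, the last holds). Time passes only in rows, so rows that repeat a pose let the fingers close. It gives the time, the measured TCP pose, the force, the opening and the grip force at its end, in the units of the state.
- arm.get_state(): the state, without advancing time (a new reading comes with each control period).
- cams.grab_frame(name): name is "scene" or "top"; returns the picture (480x640x3 uint8, blue, green, red); there is no depth.
- cams.camera_info(name): a dict with "camera_matrix" (3x3 intrinsics, pixels), "dist_coeffs" ([k1, k2, p1, p2, k3] as OpenCV has them; the pictures are not rectified), "R" (3x3) and "t" (3): a world point X has camera coordinates R X + t. Camera axes: x right, y down, z forward; pixel columns grow to the right and rows downward; lengths in m; the calibration is good to about 2 mm. A picture is of the moment at which its call begins. camera_info takes no time and is no camera call.
- arm.job_done(): hands the job in; it is judged then, once.
The state is a dict: "t": time; "q": joint angles; "qd": joint speeds; "joint_efforts": joint torques, N m; "eef_pos": TCP position; "ee_rot": TCP orientation; "force": force on the tool from outside, world axes, zero at the start; "moment": the same for the moment, N m; "width": finger opening in m; "gripper_force": force on a finger pad.
Only numpy, scipy, OpenCV 4.12 (cv2) and the standard library are available. Lean on these libraries where they do the work, as an engineer would, in place of code of your own. Each camera call takes 0.05 s, during which the arm holds its last target. There are 200 camera calls.

## Working session

There is one attempt and no reset: what is moved stays moved. The work goes in short steps, Python scripts to look and compute and a shell command to move; the robot and the scene stay as the last step left them, time stands still between calls to the robot, and variables do not carry over. Pictures are saved under pics/ and viewed, at most 10 in all, crops included, and the job is handed in when it is done.

```bash
mkdir -p pics
python3 - <<'E'
from station import arm,cams
import cv2
for n in("scene","top"):
    cv2.imwrite(f"pics/{n}0.png",cams.grab_frame(n)); i=cams.camera_info(n); print(n,i)
s=arm.get_state();print(s)
E
```

```text
scene {'camera_matrix': array([[462.48615387,   0.        , 323.75581748],
       [  0.        , 462.48615387, 246.06551498],
       [  0.        ,   0.        ,   1.        ]]), 'dist_coeffs': array([0.02145751, 0.        , 0.        , 0.        , 0.        ]), 'R': array([[ 0.71321074, -0.70090413,  0.00798971],
       [-0.4662957 , -0.48293181, -0.74117824],
       [ 0.52335338,  0.52489071, -0.67126074]]), 't': array([-0.39810931,  0.37977726,  0.58618604])}
top {'camera_matrix': array([[578.72174441,   0.        , 326.56311453],
       [  0.        , 578.72174441, 234.68193222],
       [  0.        ,   0.        ,   1.        ]]), 'dist_coeffs': array([0.06060621, 0.        , 0.        , 0.        , 0.        ]), 'R': array([[-0.01929632, -0.99977154,  0.00919334],
       [-0.99198656,  0.01799613, -0.12505519],
       [ 0.12486117, -0.01153277, -0.99210719]]), 't': array([0.06997621, 0.59511383, 1.0302064 ])}
{'t': 0.1, 'q': array([ 1.46910125e+00,  3.59320928e-01,  1.11691051e-02, -3.28679505e-04,
       -1.22410051e+00, -2.88094913e-01]), 'qd': array([ 0.00157001, -0.00213522,  0.00107872,  0.00088105,  0.00015307,
       -0.00108674]), 'joint_efforts': array([-1.86981248e-03, -5.84166741e+01,  2.93748719e+01,  7.01561451e+00,
        1.01078243e-02, -5.23309711e-05]), 'eef_pos': array([0.25635181, 0.62395898, 0.22571719]), 'ee_rot': array([ 3.14010885e+00, -1.17467036e-04, -3.89901814e-01]), 'force': array([-0.12080897, -0.00889133, -0.0198198 ]), 'moment': array([-0.01189934,  0.00092984,  0.00428915]), 'gripper_force': 0.0, 'width': 0.08796129443249692}
```

View pics/scene0.png

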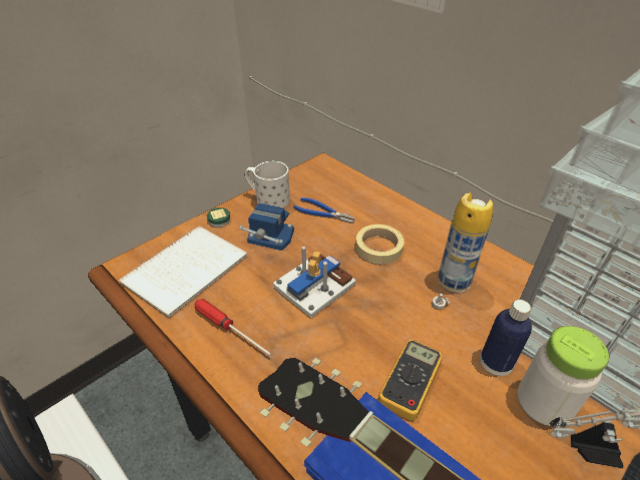

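View pics/top0.png

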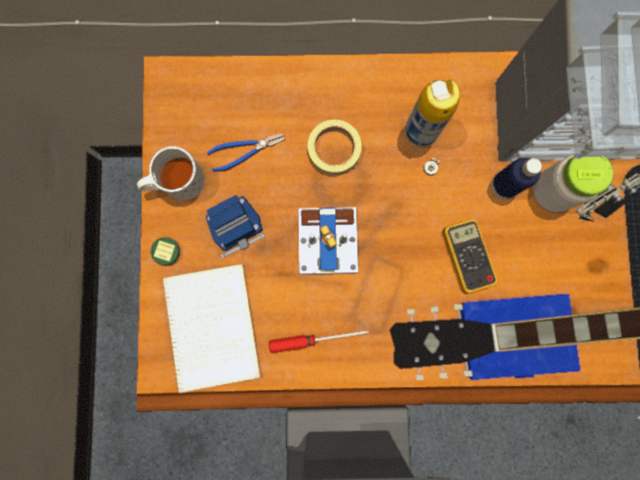

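The clamp is at top (328,240), scene (314,280), with the bridge blank on its far side. The nut is at about (328,237). I'll enlarge both.

```bash
python3 - <<'E'
import cv2,numpy as np
a=cv2.imread("pics/top0.png")[200:280,288:368]; b=cv2.imread("pics/scene0.png")[235:325,265:365]
a=cv2.resize(a,(480,480),interpolation=2)  ; b=cv2.resize(b,None,fx=3.2,fy=3.2,interpolation=2)
o=np.zeros((480,800,3),np.uint8); o[:,:480]=a; o[:b.shape[0],480:]=b
cv2.imwrite("pics/crop0.png",o)
E
cat > h.py <<'E'
from station import arm,cams
import cv2,numpy as np
def ray(n,uv,z):
    i=cams.camera_info(n);p=cv2.undistortPoints(np.array([[uv]],float),i["camera_matrix"],i["dist_coeffs"])[0,0]
    d=i["R"].T@np.array([p[0],p[1],1]);c=-i["R"].T@i["t"];return c+d*(z-c[2])/d[2]
def proj(n,X):
    i=cams.camera_info(n);return cv2.projectPoints(np.array(X,float).reshape(-1,3),cv2.Rodrigues(i["R"])[0],i["t"],i["camera_matrix"],i["dist_coeffs"])[0][:,0]
E
```

```text
(no output)
```

View pics/crop0.png

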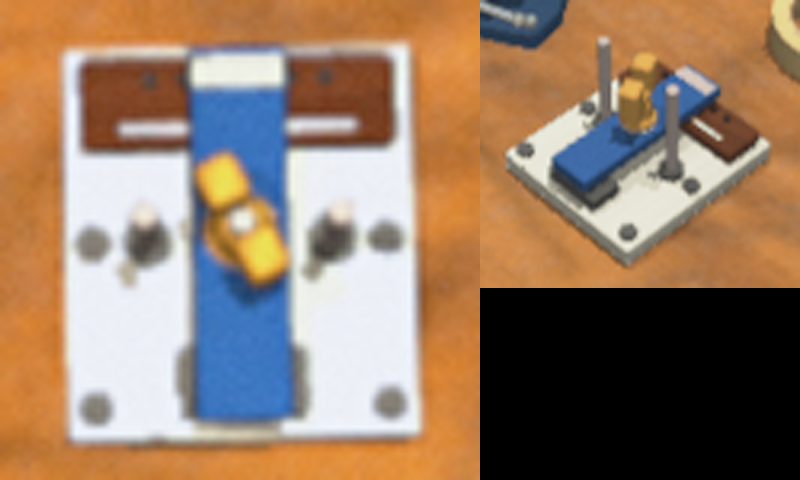

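Crop reading, in full-frame top pixels: the pin tops are at (312.2,235.8) and (343.5,235.5), and the stud tip is at (328.3,236.7). The wing blocks are at (325,230) and (331.8,242.2).

Run:
```python
from h import *
f=lambda u,v,z:ray("top",(288+u/6,200+v/6),z)
L,R=f(145,213,.085),f(333,213,.085);print("pins",L,R,(L+R)/2)
a,b=f(222,180,.077),f(263,253,.077);print("wings",a,b,(a+b)/2,np.degrees(np.arctan2(*(a-b)[1::-1])))
c=np.array([f(*p,.014) for p in((65,48),(410,45),(420,437),(70,440))]);print("base",c.mean(0),np.degrees(np.arctan2(*((c[0]+c[1]-c[2]-c[3])[1::-1]))))
# scene: pins tops check
for P in(L,R):print(proj("scene",P))
s=lambda u,v:(265+(u-480)/3.2,235+v/3.2)
print(s(603,42),s(672,90))
```

```text
pins [0.58929176 0.08474088 0.085     ] [0.58829057 0.02959231 0.085     ] [0.58879117 0.0571666  0.085     ]
wings [0.59972088 0.06190238 0.077     ] [0.57775679 0.0502094  0.077     ] [0.58873883 0.05605589 0.077     ] 28.02940302424816
base [0.58873344 0.05564309 0.014     ] -0.03752045786078044
[[304.5973133  246.62597711]]
[[324.51725291 261.34672872]]
(303.4375, 248.125) (325.0, 263.125)
```

Stud at about (0.588, 0.0565), fixture yaw about 0, wings line at +28°. Plan: 
1. Pinch over the ends at 28° and turn clockwise to about -43°.
2. Regrasp across the faces at about +47° and turn to the stop.

First I'll travel over the clamp.

```bash
cat >> h.py <<'E'
from scipy.spatial.transform import Rotation as Ro
def togo(xyz,line_deg):
    """normalised shift/turn to TCP xyz, tool down, tool y along line_deg"""
    s=arm.get_state();R=Ro.from_euler("xyz",s["ee_rot"])
    T=min((Ro.from_euler("xyz",[np.pi,0,np.radians(line_deg+k)]) for k in(90,-90)),key=lambda T:(R.inv()*T).magnitude())
    print("t%.2f"%s["t"],"shift",(R.inv().apply(np.array(xyz)-s["eef_pos"])/.08).round(3),"turn",((R.inv()*T).as_rotvec()/.5).round(3),"F",s["force"].round(1),"M",s["moment"].round(2),"w%.4f g%.1f q6 %.2f"%(s["width"],s["gripper_force"],s["q"][5]),"pos",s["eef_pos"].round(4))
E
python3 -m handwheel '[[[0.5,0.38,0,0,0,0,0],[1,0.76,0,0,0,0,0]]]' 
python3 -m handwheel '[[[0.5,0.38,0,0,0,0,0],[1,0.76,0,0,0,0,0]]]' 
python3 -m handwheel '[[[0.5,0.38,0,0,0,0,0],[1,0.76,0,0,0,0,0]]]' 
python3 -c "from h import *;togo((.588,.0565,.12),28)"
```

```text
t: 0.35
eef_pos: [0.3075, 0.5366, 0.2256]
ee_rot: [3.14, -0.0, -0.389]
force: [1.2, -1.1, 0.2]
width: 0.0878
gripper_force: 0.0
t: 0.6
eef_pos: [0.3587, 0.4494, 0.2262]
ee_rot: [3.141, 0.0, -0.39]
force: [0.4, 0.1, -0.1]
width: 0.0872
gripper_force: 0.0
t: 0.85
eef_pos: [0.4096, 0.3628, 0.2264]
ee_rot: [3.141, 0.0, -0.39]
force: [0.0, 0.6, -0.7]
width: 0.0875
gripper_force: 0.0
t0.85 shift [3.517 2.694 1.33 ] turn [1.000e-03 0.000e+00 1.385e+00] F [ 0.   0.6 -0.7] M [ 0.03 -0.1  -0.01] w0.0875 g0.0 q6 0.10 pos [0.4096 0.3628 0.2264]
```

```bash
python3 -m handwheel '[[[0.5,0.38,0,0,0,0,0],[1,0.76,0,0,0,0,0]]]' >/dev/null
python3 -m handwheel '[[[0.5,0.38,0,0,0,0,0],[1,0.76,0,0,0,0,0]]]' >/dev/null
python3 -m handwheel '[[[0.5,0.38,0,0,0,0,0],[1,0.76,0,0,0,0,0]]]'  >/dev/null
python3 -m handwheel '[[[0.25,0.2,0.2,0,0,0.37,0],[0.5,0.4,0.3,0,0,0.7,0],[0.5,0.4,0.3,0,0,1,0],[0.5,0.4,0.3,0,0,1,0]]]'
python3 - <<'E'
from h import *
togo((.588,.0565,.12),28)
a=cv2.resize(cams.grab_frame("top")[200:280,288:368],(480,480),interpolation=2)
b=cv2.resize(cams.grab_frame("scene")[205:325,255:375],None,fx=2.6,fy=2.6,interpolation=2)
o=np.zeros((480,800,3),np.uint8); o[:,:480]=a; o[:b.shape[0],480:480+b.shape[1]]=b
cv2.imwrite("pics/c1.png",o)
E
```

```text
t: 2.1
eef_pos: [0.5865, 0.0592, 0.202]
ee_rot: [3.141, 0.0, -0.89]
force: [-0.0, 0.7, -0.3]
width: 0.0878
gripper_force: 0.0
t2.10 shift [0.039 0.006 1.025] turn [0.002 0.001 0.385] F [-0.   0.7 -0.3] M [ 0.06 -0.02  0.03] w0.0878 g0.0 q6 0.25 pos [0.5865 0.0592 0.202 ]
```

View pics/c1.png

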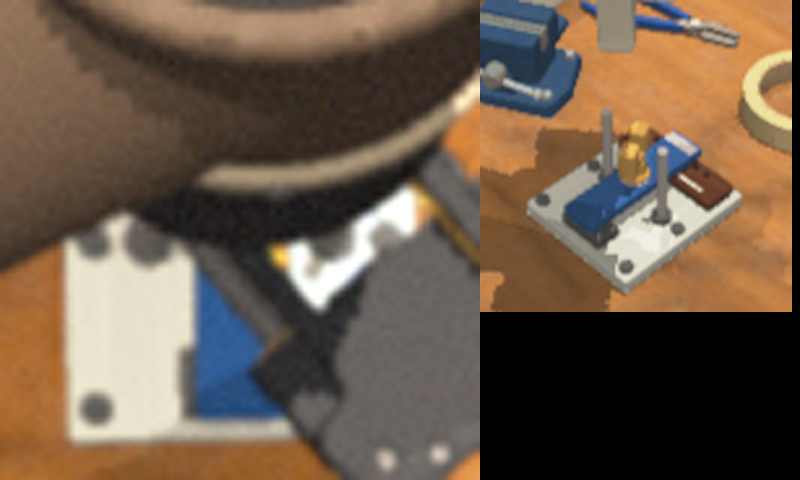

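The top view is now blocked by the gripper. The scene view shows the clamp clear and one finger up at about (615,30) in the crop. I'll go down with the fingers on the wings line.

```bash
python3 -m handwheel '[[[0.02,0,0.5,0,0,0.2,0],[0.04,0,1,0,0,0.385,0],[0.04,0,1,0,0,0.385,0]]]' >/dev/null
python3 -c "from h import *;togo((.588,.0565,.049),28)"
python3 -m handwheel '[[[0,0,0.3,0,0,0,0],[0,0,0.6,0,0,0,0],[0,0,0.9,0,0,0,0],[0,0,0.9,0,0,0,0]]]'
python3 - <<'E'
from h import *
togo((.588,.0565,.049),28)
b=cv2.resize(cams.grab_frame("scene")[205:325,255:375],None,fx=5,fy=5,interpolation=2)
cv2.imwrite("pics/c2.png",b)
E
```

```text
t2.58 shift [ 0.013 -0.019  0.888] turn [0.012 0.002 0.006] F [0.2 0.1 0.4] M [-0.02 -0.01 -0.01] w0.0877 g0.0 q6 0.06 pos [0.5866 0.0569 0.12  ]
t: 3.08
eef_pos: [0.5887, 0.0574, 0.0509]
ee_rot: [3.14, -0.0, -1.079]
force: [-0.7, 0.8, 0.8]
width: 0.0879
gripper_force: 0.0
t3.08 shift [0.006 0.013 0.023] turn [ 0.002 -0.     0.007] F [-0.7  0.8  0.8] M [ 0.04  0.01 -0.02] w0.0879 g0.0 q6 0.06 pos [0.5887 0.0574 0.0509]
```

View pics/c2.png

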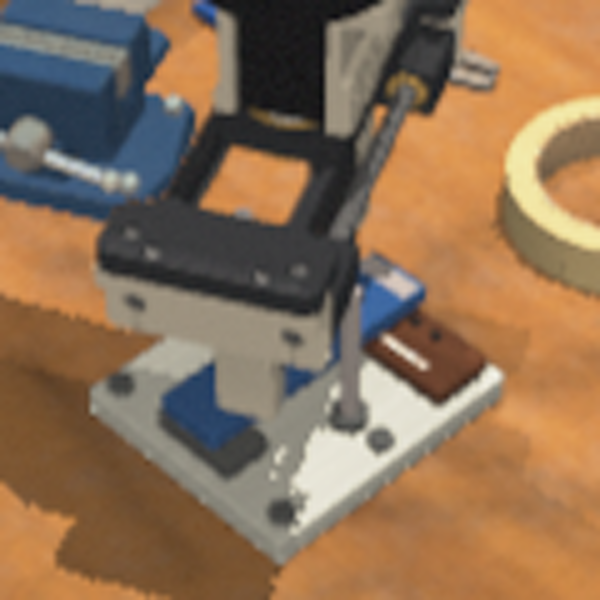

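The fingers straddle the nut, the near finger sits over the bar at (250,380), and both pins are clear. Closing.

```bash
python3 -m handwheel '[[[0,0,0,0,0,0,255],[0,0,0,0,0,0,255],[0,0,0,0,0,0,255],[0,0,0,0,0,0,255],[0,0,0,0,0,0,255]]]' 40 >/dev/null
python3 -m handwheel '[[[0,0,0,0,0,0,255],[0,0,0,0,0,0,255]]]' 40
python3 -c "from h import *;togo((.588,.0565,.049),28);print(arm.get_state()['q'].round(2))"
```

```text
t: 4.0
eef_pos: [0.5878, 0.0567, 0.0505]
ee_rot: [3.14, 0.0, -1.082]
force: [-4.8, -2.5, 5.4]
width: 0.0396
gripper_force: 40.0
t4.00 shift [ 0.003 -0.001  0.019] turn [ 0.004  0.    -0.001] F [-4.8 -2.5  5.4] M [-0.69  1.74  0.07] w0.0396 g40.0 q6 0.06 pos [0.5878 0.0567 0.0505]
[ 0.43  0.39 -0.39  0.   -0.79  0.06]
```

Gripped over the 40 mm ends. Turning clockwise, which is +wz.

```bash
python3 -m handwheel '[[[0,0,0,0,0,0.25,255],[0,0,0.005,0,0,0.5,255],[0,0,0.005,0,0,0.75,255],[0,0,0.01,0,0,1,255],[0,0,0.01,0,0,1,255]]]' 
python3 -c "from h import *;togo((.588,.0565,.049),-42)"
python3 -m handwheel '[[[0,0,0,0,0,0.25,255],[0,0,0.005,0,0,0.5,255],[0,0,0.005,0,0,0.75,255],[0,0,0.01,0,0,1,255],[0,0,0.01,0,0,1,255]]]' 
python3 -c "from h import *;togo((.588,.0565,.048),-42)"
```

```text
t: 4.62
eef_pos: [0.5879, 0.0567, 0.0497]
ee_rot: [3.14, -0.001, -1.584]
force: [-5.4, -2.3, 5.7]
width: 0.0399
gripper_force: 40.0
t4.62 shift [ 0.003 -0.002  0.009] turn [ 0.003 -0.002  1.439] F [-5.4 -2.3  5.7] M [-0.63  1.69 -0.07] w0.0399 g40.0 q6 -0.44 pos [0.5879 0.0567 0.0497]
t: 5.25
eef_pos: [0.5879, 0.0567, 0.0489]
ee_rot: [3.141, -0.001, -2.084]
force: [-3.2, -2.8, 4.9]
width: 0.0395
gripper_force: 40.0
t5.25 shift [ 0.002 -0.002  0.011] turn [ 0.002 -0.003  0.439] F [-3.2 -2.8  4.9] M [-0.61  1.5  -0.02] w0.0395 g40.0 q6 -0.94 pos [0.5879 0.0567 0.0489]
```

```bash
python3 -m handwheel '[[[0,0,0,0,0,0.25,255],[0,0,0.005,0,0,0.46,255],[0,0,0.005,0,0,0.46,255],[0,0,0.005,0,0,0.46,0],[0,0,0.005,0,0,0.46,0]]]' 
python3 -m handwheel '[[[0,0,0,0,0,0,0],[0,0,0,0,0,0,0],[0,0,-0.09,0,0,0,0],[0,0,-0.09,0,0,0,0]]]'
python3 - <<'E'
from h import *
togo((.588,.0565,.055),-43)
b=cv2.resize(cams.grab_frame("scene")[205:325,255:375],None,fx=5,fy=5,interpolation=2)
cv2.imwrite("pics/c3.png",b)
E
```

```text
t: 5.88
eef_pos: [0.5893, 0.0575, 0.0486]
ee_rot: [-3.141, 0.001, -2.312]
force: [-0.3, -0.0, 0.4]
width: 0.0539
gripper_force: 0.0
t: 6.38
eef_pos: [0.5893, 0.0574, 0.0566]
ee_rot: [-3.141, 0.001, -2.312]
force: [0.5, 0.4, -0.2]
width: 0.087
gripper_force: 0.0
t6.38 shift [0.02  0.004 0.02 ] turn [-0.001  0.003  0.018] F [ 0.5  0.4 -0.2] M [ 0.09 -0.16 -0.02] w0.0870 g0.0 q6 -1.17 pos [0.5893 0.0574 0.0566]
```

View pics/c3.png

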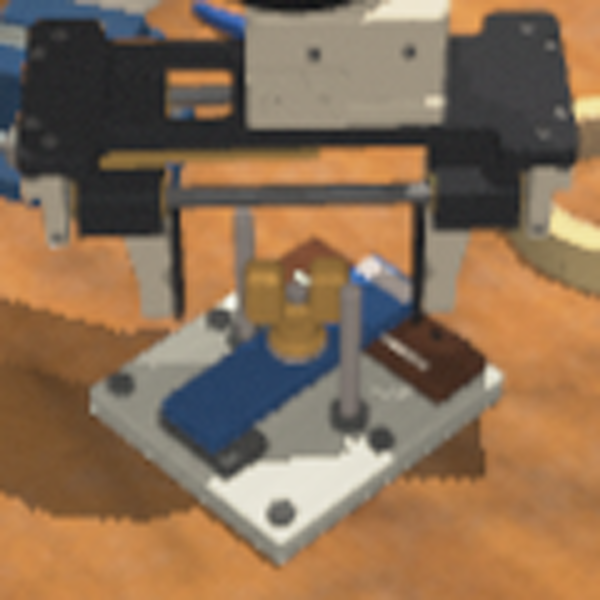

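The nut stands free at (297,295), wings face-on at about -43°, fingers wide open. Swinging back a quarter turn through x, clear of the pins.

```bash
python3 -m handwheel '[[[0.02,0,0,0,0,-0.35,0],[0.02,0,0,0,0,-0.7,0],[0.02,0,0,0,0,-1,0],[0.02,0,0,0,0,-1,0]]]' >/dev/null
python3 -m handwheel '[[[0,0,0,0,0,-0.35,0],[0,0,0,0,0,-0.7,0],[0,0,0,0,0,-1,0],[0,0,0,0,0,-1,0]]]' >/dev/null
python3 -m handwheel '[[[0,0,0,0,0,-0.35,0],[0,0,0,0,0,-0.7,0],[0,0,0,0,0,-1,0],[0,0,0,0,0,-1,0]]]'
python3 -c "from h import *;togo((.588,.0565,.055),47)"
```

```text
t: 7.92
eef_pos: [0.5876, 0.0561, 0.0558]
ee_rot: [-3.142, 0.0, -0.818]
force: [-0.3, 0.0, -0.6]
width: 0.0874
gripper_force: 0.0
t7.92 shift [-0.001 -0.007  0.01 ] turn [-0.     0.    -0.135] F [-0.3  0.  -0.6] M [ 0.01 -0.02 -0.05] w0.0874 g0.0 q6 0.33 pos [0.5876 0.0561 0.0558]
```

```bash
python3 -m handwheel '[[[0,0,0.01,0,0,-0.13,0],[0,0,0.01,0,0,-0.13,0],[0,0,0.01,0,0,-0.13,255],[0,0,0.01,0,0,-0.13,255],[0,0,0.01,0,0,-0.13,255]]]' 40 >/dev/null
python3 -m handwheel '[[[0,0,0,0,0,0,255],[0,0,0,0,0,0,255],[0,0,0,0,0,0,255],[0,0,0,0,0,0,255],[0,0,0,0,0,0,255]]]' 45
python3 -c "from h import *;togo((.588,.0565,.055),47)"
```

```text
t: 9.18
eef_pos: [0.5879, 0.0562, 0.055]
ee_rot: [-3.141, -0.0, -0.747]
force: [2.1, 3.6, -2.2]
width: 0.0135
gripper_force: 45.2
t9.18 shift [-0.002 -0.003  0.001] turn [-0.001 -0.     0.006] F [ 2.1  3.6 -2.2] M [ 1.22 -0.33  0.08] w0.0135 g45.2 q6 0.40 pos [0.5879 0.0562 0.055 ]
```

Gripping the faces (13.5 mm). Turning on, watching the moment about z.

```bash
python3 -m handwheel '[[[0,0,0,0,0,0.25,255],[0,0,0.005,0,0,0.5,255],[0,0,0.005,0,0,0.75,255],[0,0,0.01,0,0,1,255],[0,0,0.01,0,0,1,255]]]' 
python3 -c "from h import *;togo((.588,.0565,.054),-42)"
python3 -m handwheel '[[[0,0,0,0,0,0.15,255],[0,0,0.003,0,0,0.3,255],[0,0,0.003,0,0,0.3,255]]]' 
python3 -c "from h import *;togo((.588,.0565,.054),-42)"
```

```text
t: 9.8
eef_pos: [0.5878, 0.0563, 0.0542]
ee_rot: [-3.141, 0.0, -1.247]
force: [0.3, 1.0, -0.7]
width: 0.0133
gripper_force: 45.0
t9.80 shift [-0.002 -0.003  0.002] turn [-1.000e-03  1.000e-03  2.115e+00] F [ 0.3  1.  -0.7] M [ 0.54 -0.16 -0.02] w0.0133 g45.0 q6 -0.10 pos [0.5878 0.0563 0.0542]
t: 10.18
eef_pos: [0.5878, 0.0562, 0.0539]
ee_rot: [-3.141, 0.0, -1.394]
force: [1.0, 2.5, 0.2]
width: 0.0133
gripper_force: 45.0
t10.18 shift [-0.003 -0.003 -0.001] turn [-0.000e+00  1.000e-03  1.819e+00] F [1.  2.5 0.2] M [ 0.75 -0.18 -0.04] w0.0133 g45.0 q6 -0.25 pos [0.5878 0.0562 0.0539]
```

```bash
for i in 1 2 3; do python3 -m handwheel '[[[0,0,0,0,0,0.15,255],[0,0,0.003,0,0,0.3,255],[0,0,0.003,0,0,0.3,255]]]' >/dev/null
python3 -c "from h import *;togo((.588,.0565,.054),-42)"; done
```

```text
t10.55 shift [-0.003 -0.003 -0.003] turn [-0.00e+00  1.00e-03  1.52e+00] F [0.5 1.5 1. ] M [ 0.9  -0.18 -0.09] w0.0136 g45.0 q6 -0.40 pos [0.5878 0.0562 0.0537]
t10.93 shift [-0.004 -0.003 -0.007] turn [-0.00e+00  1.00e-03  1.22e+00] F [-0.5  1.7 -0.6] M [ 1.05 -0.13 -0.07] w0.0136 g45.0 q6 -0.55 pos [0.5877 0.0562 0.0535]
t11.30 shift [-0.004 -0.003 -0.009] turn [-0.     0.001  0.92 ] F [ 0.1  2.2 -1.1] M [ 1.27 -0.08 -0.08] w0.0136 g45.0 q6 -0.70 pos [0.5877 0.0562 0.0532]
```

```bash
python3 -m handwheel '[[[0,0,0,0,0,0.1,255],[0,0,0.003,0,0,0.2,255],[0,0,0.003,0,0,0.2,255]]]' >/dev/null
python3 -c "from h import *;togo((.588,.0565,.054),-42)"
python3 -m handwheel '[[[0,0,0,0,0,0.1,255],[0,0,0.003,0,0,0.2,255],[0,0,0.003,0,0,0.2,255]]]' >/dev/null
python3 - <<'E'
from h import *
togo((.588,.0565,.054),-42)
b=cv2.resize(cams.grab_frame("scene")[205:325,255:375],None,fx=5,fy=5,interpolation=2)
cv2.imwrite("pics/c4.png",b)
E
```

```text
t11.68 shift [-0.005 -0.002 -0.011] turn [-0.    -0.     0.723] F [-1.   3.5  0.9] M [1.32 0.23 0.88] w0.0134 g45.0 q6 -0.80 pos [0.5877 0.0562 0.0531]
t12.05 shift [-0.009 -0.001 -0.011] turn [-0.001 -0.001  0.522] F [-2.   1.1  4.5] M [0.68 0.73 1.34] w0.0146 g49.7 q6 -0.90 pos [0.5876 0.0559 0.0531]
```

View pics/c4.png

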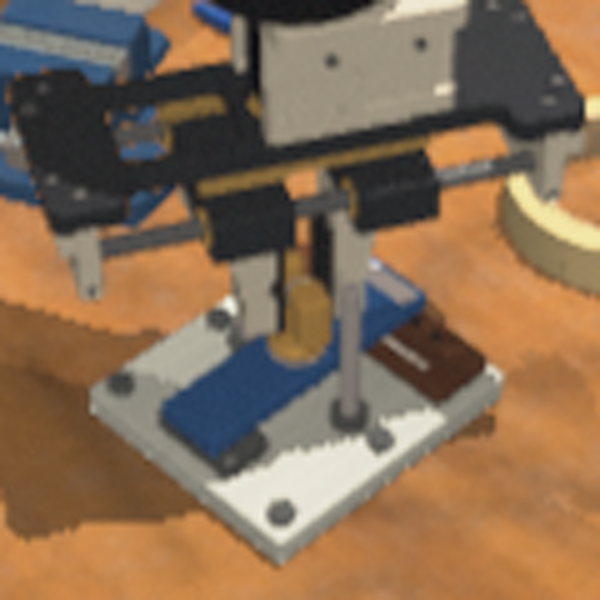

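The moment jumped to 1.3 N m at 2.4 rad in total, with the fingers at -16° and well clear of the pins. That is the hard stop. Letting go and lifting off.

```bash
python3 -m handwheel '[[[0,0,0,0,0,0,0],[0,0,0,0,0,0,0],[0,0,0,0,0,0,0],[0,0,0,0,0,0,0],[0,0,0,0,0,0,0]]]' 
python3 -m handwheel '[[[0,0,-0.5,0,0,0,0],[0,0,-1,0,0,0,0],[0,0,-1,0,0,0,0]]]' 
python3 -m handwheel '[[[-0.5,0,-0.5,0,0,0,0],[-1,0,-0.5,0,0,0,0],[-1,0,-0.5,0,0,0,0]]]' 
python3 -m handwheel '[[[-0.5,0,-0.2,0,0,0,0],[-1,0,-0.2,0,0,0,0],[-1,0,-0.2,0,0,0,0]]]'
python3 - <<'E'
from h import *
togo((.588,.0565,.054),-42)
a=cv2.resize(cams.grab_frame("top")[200:280,288:368],(480,480),interpolation=2)
b=cv2.resize(cams.grab_frame("scene")[235:325,265:365],None,fx=3.2,fy=3.2,interpolation=2)
o=np.zeros((480,800,3),np.uint8); o[:,:480]=a; o[:b.shape[0],480:]=b
cv2.imwrite("pics/c5.png",o)
E
```

```text
t: 12.72
eef_pos: [0.5876, 0.056, 0.0527]
ee_rot: [3.142, -0.0, -2.047]
force: [0.4, 0.5, 0.4]
width: 0.0596
gripper_force: 0.0
t: 13.1
eef_pos: [0.5898, 0.0567, 0.1363]
ee_rot: [-3.137, 0.005, -2.047]
force: [-0.4, 0.1, -0.3]
width: 0.0862
gripper_force: 0.0
t: 13.48
eef_pos: [0.6251, 0.1292, 0.172]
ee_rot: [3.141, 0.0, -2.046]
force: [-0.6, -1.3, -1.1]
width: 0.0878
gripper_force: 0.0
t: 13.85
eef_pos: [0.6612, 0.1997, 0.1871]
ee_rot: [3.141, -0.001, -2.046]
force: [0.1, -0.5, -0.6]
width: 0.0877
gripper_force: 0.0
t13.85 shift [ 2.008 -0.007  1.666] turn [ 0.002 -0.003  0.516] F [ 0.1 -0.5 -0.6] M [ 0.01  0.02 -0.03] w0.0877 g0.0 q6 -1.05 pos [0.6612 0.1997 0.1871]
```

View pics/c5.png

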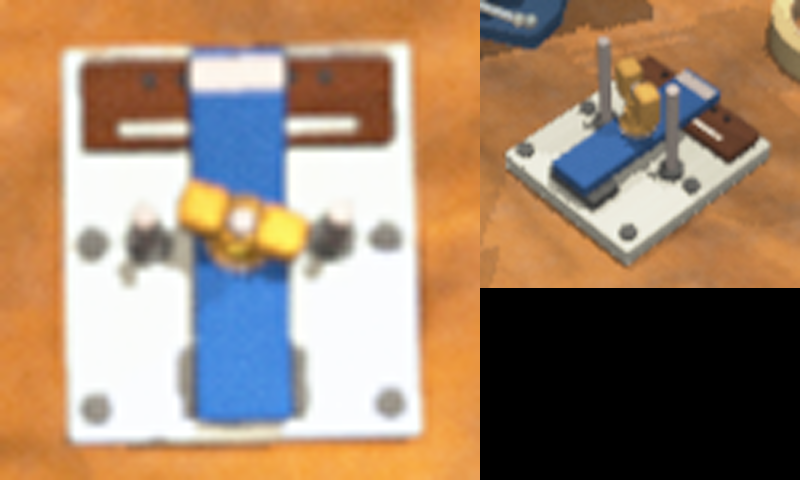

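The nut is free with its wings at +72°, which is 2.37 rad turned. The fingers had slipped past it to -27° against the stop, so it is truly tight. The arm is clear, so I'm handing in.

```bash
python3 -c "from station import arm;print(arm.job_done())"
```

```text
the job is handed in; nothing more can be done
None
```

The wing nut is turned clockwise about 2.37 rad to its hard stop, the gripper has let go and the arm is clear, nothing else on the desk was touched as far as I could see, and the job was handed in at about 14 s (no verdict came back).

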